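Lock, load and arm the spacer fixture

TASK

Lock the blue fixture with the red-handled pin: feel with its tip along the hidden face under the shuttered channel until it finds the latch slot, and push it fully home, shoulder down on the housing. Then thread every brass spacer lying on the bench flat onto the two posts, at most two to a post, and only after that find and press the one green button of the three that snaps and stays down, the others being dead and soft. Leave the tape roll and the cream tin where they are.

Things in the scene. Friction and masses are not known exactly. Their poses are not given: they have to be found in the camera images.
- fixture: Spacer fixture, fixed on a 5 mm black mat: steel base plate 150 x 175 x 12 mm (own x by y by z; origin at the centre of its underside, z up). At own x = +45 mm stands a blue latch housing, 50 mm wide in x, 172 mm long in y, top at z = 90 mm, with a shuttered channel in its top (see channel). At own x = -45, y = +55 and -55 mm stand two posts
- channel (a point): Middle of the channel mouth on the housing top: 16 mm wide (fixture x), 80 mm long (fixture y), closed by thin black sprung shutters that a pin pushes open with under 1 N. 45 mm down (fixture z = 45 mm) is a hidden steel face with one latch slot, 14 mm long in y, wide as the channel, 33 mm deep; its centre lies -20 to +20 mm in y from here, unseen, to be felt with the pin
- post_left (a point): Foot of the left aluminium post (fixture y = +55 mm), on the base plate, 17 mm above the bench. Each post is 12 mm thick and 45 mm high with a tapered top, and takes two spacers
- post_right (a point): Foot of the right aluminium post; see post_left
- pin_block: Black parking block 44 x 44 x 45 mm, fixed, with a hole 13 mm wide and 40 mm deep from its top; the locking pin stands in it at the start. Origin at the centre of its underside
- lock_pin: Locking pin, 0.12 kg: steel shaft 10 mm thick, 70 mm long, tapered tip; above it a square red handle 20 x 20 x 50 mm with a shoulder. Origin at the tip, z up, x and y square to the handle; handle from z = 70 to 120 mm. Starts upright in the parking block, tip 5 mm above the bench. On the hidden face the shoulder stands 25 mm over the housing; fully home it rests on it, tip at fixture z = 20 mm
- bin_corner (a point): Front left bottom corner of a stack of blue bins fixed to the back wall, in the air between the fixture and the spacers. From here it runs 0.28 m back toward world (+0.87, +0.5) and 0.16 m to the right, toward (+0.5, -0.87); underside 0.16 m, top 0.31 m above the bench. Another hangs likewise from 0.33 m to the right of this corner. Pass in front of them or over them
- pin_tip (a point): Tip of the locking pin (its origin)
- spacer_1: Brass spacer ring, 36 mm outside, 20 mm bore, 16 mm thick, 0.06 kg, lying flat on the bench to the right; origin at the centre of its underside. Two to four of the four are present
- spacer_2: Brass spacer ring, 36 mm outside, 20 mm bore, 16 mm thick, 0.06 kg, lying flat on the bench to the right; origin at the centre of its underside. Two to four of the four are present
- spacer_3: Brass spacer ring, 36 mm outside, 20 mm bore, 16 mm thick, 0.06 kg, lying flat on the bench to the right; origin at the centre of its underside. Two to four of the four are present
- spacer_4: Brass spacer ring, 36 mm outside, 20 mm bore, 16 mm thick, 0.06 kg, lying flat on the bench to the right; origin at the centre of its underside. Two to four of the four are present
- key_a_top (a point): Middle of the top of a green push button 26 mm across, 55 mm above the bench, on a fixed grey box 48 x 48 x 36 mm. One of three look-alikes in a row on the left, in any order; presses straight down 8 mm
- key_a (a joint): How far that button is pressed, 0 (up) to 0.008 m (down). A live button resists with about 5 N when 2 mm down, then gives way, breaks over at about 5 mm, snaps down and stays down (latched); let go before that, it rises again. A dead one is soft, rises evenly to about 3 N, and springs back when let go. Exactly one of the three is live
- key_b_top (a point): Middle of the top of a green push button 26 mm across, 55 mm above the bench, on a fixed grey box 48 x 48 x 36 mm. One of three look-alikes in a row on the left, in any order; presses straight down 8 mm
- key_b (a joint): How far that button is pressed, 0 (up) to 0.008 m (down). A live button resists with about 5 N when 2 mm down, then gives way, breaks over at about 5 mm, snaps down and stays down (latched); let go before that, it rises again. A dead one is soft, rises evenly to about 3 N, and springs back when let go. Exactly one of the three is live
- key_c_top (a point): Middle of the top of a green push button 26 mm across, 55 mm above the bench, on a fixed grey box 48 x 48 x 36 mm. One of three look-alikes in a row on the left, in any order; presses straight down 8 mm
- key_c (a joint): How far that button is pressed, 0 (up) to 0.008 m (down). A live button resists with about 5 N when 2 mm down, then gives way, breaks over at about 5 mm, snaps down and stays down (latched); let go before that, it rises again. A dead one is soft, rises evenly to about 3 N, and springs back when let go. Exactly one of the three is live
- tape_roll: Amber tape roll, 100 mm across, 24 mm high, a bystander; origin at the centre of its underside
- grease_tin: Low cream tin, 72 mm across, 40 mm high, a bystander; origin at the centre of its underside
There are look-alikes about, which are no part of the job. What is shaped like the spacer_1 but grey is not meant.

How it is judged:
By the outcome, as a careful person would: the job done as asked, in the order asked, and still so for the second after the job is handed in, with the robot touching nothing.
Of spacer_1, spacer_2, spacer_3, spacer_4 only 2 to 4 are there at a start; the rules pass over those that are not, and their reading is None.
At some moment in a run one of spacer_1, spacer_2, spacer_3, spacer_4 may be knocked a few centimetres aside while the robot is not near it.
It also fails if it takes over 210 s, if anything falls off the work surface, if the arm or the gripper's body presses on something with over 40 N, if the wrist force passes 120 N, or if a joint passes its speed limit or range.

ROBOT

A 7-joint arm with a two-finger parallel gripper is mounted at the origin on the work surface; the furniture and walls round the work are solid. World frame = base frame: x ahead of the robot, y to its left, z up, the work surface at z = 0. Lengths are in mm, angles in rad, forces in N, time in s.
With the tool pointing down it reaches from about 400 to 750 mm from the base axis. Payload 19.5 kg.
Tool frame: the origin (TCP) lies midway between the tips of the shut fingers; the grasp point (between the pads) lies behind it (pinch_z is the z of the grasp point in the tool frame, in mm); z points along the fingers, y is the line along which they close (so a half turn about z gives the same grasp; the last joint's range is limited). The gripper opens to 85 mm and grips with 20 to 120 N. Pads are 22 mm wide; open, the fingers measure 114 mm over their backs; the gripper's body (76 mm by 85 mm) begins 54 mm behind the grasp point. The pads swing forward as they close: fully open they stand 13 mm farther back than shut.
Start: joints at [1.243, 0.707, -0.028, 1.485, 0.022, 0.951, -0.075], TCP at [162.1, -551.651, 231.268] pointing down, gripper open.
Joint ranges: [-2.71, 2.71], [-0.32, 2.16], [-1.57, 1.52], [0, 2.45], [-1.46, 4.6], [0, 2.02], [-2.83, 2.83]. Speed limits (rad/s): [1.89, 1.89, 2.57, 2.57, 3.01, 3.01, 3.01].

INTERFACE

Orientations are given as a unit quaternion [x, y, z, w].
In Python, from workcell import state, camera, camera_model, job_done, pinch_z gives the robot as it stands.
- The arm moves only by the tool jog_arm, never from a script. Its argument "rows" is text: rows parted by semicolons, each of 4 numbers parted by spaces: the shift along the tool's x, y, z in m, then the turn about the tool's z in rad. In form: x y z yaw; .... A call has 1 to 12 rows; each row shifts and turns the commanded pose from where the row before left it, along the tool's axes as they then stand; what a row does not reach is not made up. A row lasts 1/12 s, in which the tool goes at most 41.7 mm and 7.16 degrees, less where a joint would pass 70% of its speed; a pose out of reach is approached as far as the arm can. A call is refused whole if a number of a shift passes 0.0417 or a number of a turn 0.125, either way. A call with a gripper value outside its range is refused whole. "fingers" is the closure, from 0 (fully open) to 1 (shut), set as the call begins (left out, the last holds). The fingers move at their own pace and stop on an object; the grip force is fixed at half the most. Time passes only in rows, so rows that do not move let the fingers close. It gives the time, the measured TCP pose, the force, the opening and the grip force at its end, in the units of the state.
- state(): the state, without advancing time (a new reading comes with each control period).
- camera(name): name is "scene" or "top" or "wrist"; returns the picture (420x560x3 uint8, red, green, blue); there is no depth.
- camera_model(name): a dict with "fx", "fy", "cx", "cy" (pixels), "xyz" and "rotation" of the camera in the world; the wrist camera has in their place "T_tool_cam" (4x4, takes a point from camera to tool coordinates, whose origin is the TCP and whose axes are the flange's). Camera axes: x right, y up, looking along -z (the intrinsics and any distortion apply to the point x, -y, -z); pixel columns grow to the right and rows downward; lengths in mm; the calibration is good to about 2 mm. A picture is of the moment at which its call begins: read the wrist's pose just before it. camera_model takes no time and is no camera call.
- job_done(): hands the job in; it is judged then, once.
The state is a dict: "time": time; "joint_positions": joint angles; "dq": joint speeds; "effort": joint torques, N m; "tcp_pos": TCP position; "orientation": TCP orientation; "ft_force": force on the tool from outside, world axes, zero at the start; "moment": the same for the moment, N m; "grip_width": finger opening in mm; "gripper_force": force on a finger pad.
Only numpy, scipy, OpenCV 4.12 (cv2) and the standard library are available. Lean on these libraries where they do the work, as an engineer would, in place of code of your own. Each camera call takes 0.05 s, during which the arm holds its last target. There are 200 camera calls.

## Working session

There is one attempt and no reset: what is moved stays moved. The work goes in short steps, Python scripts to look and compute and a tool call to move; the robot and the scene stay as the last step left them, time stands still between calls to the robot, and variables do not carry over. Pictures are saved under pics/ and viewed, at most 17 in all, crops included, and the job is handed in when it is done.

Besides the shell and the picture viewer there is one more tool, called after "Call:" as name(argument=value, ...) on one line, values as JSON. jog_arm: Moves the arm, as the interface text tells. Its arguments: {"type":"object","properties":{"rows":{"type":"string"},"fingers":{"type":"number"}},"required":["rows"]}

```bash
mkdir -p pics; ls
python3 - <<'E'
from workcell import *
import cv2,numpy as np
s=state();print({k:np.round(v,3) for k,v in s.items()});print(pinch_z)
for n in ("scene","top","wrist"):
    m=camera_model(n);print(n,m)
ims=[camera(n) for n in("scene","top","wrist")]
for n,i in zip("stw",ims): cv2.imwrite(f"pics/{n}0.png",i[:,:,::-1])
E
```

```text
pics
{'time': np.float64(0.0), 'joint_positions': array([ 1.243,  0.707, -0.028,  1.485,  0.022,  0.951, -0.076]), 'dq': array([-0.001, -0.   , -0.   , -0.001, -0.   , -0.001, -0.001]), 'effort': array([ 0.0000e+00, -8.8322e+01,  1.2350e+00, -2.3616e+01,  1.7000e-02,
        7.0000e-03,  0.0000e+00]), 'tcp_pos': array([ 162.026, -551.439,  230.838]), 'orientation': array([ 0.99 ,  0.142, -0.   , -0.001]), 'ft_force': array([ 0.585, -0.085, -0.121]), 'moment': array([-0.008, -0.005, -0.012]), 'gripper_force': np.float64(0.0), 'grip_width': np.float64(85.631)}
-18.700000000000003
scene {'fx': 474.54806214386633, 'fy': 474.54806214386633, 'cx': 279.1271073026101, 'cy': 212.02425678833663, 'xyz': array([  580.23503792, -1094.41569827,   592.13743684]), 'rotation': array([0.5372593 , 0.01923664, 0.02572904, 0.84280509])}
top {'fx': 427.41357140908497, 'fy': 427.41357140908497, 'cx': 275.82967469271335, 'cy': 206.5362398653845, 'xyz': array([ 317.89022838,  -85.72056319, 1408.91706682]), 'rotation': array([ 0.05646928, -0.04097502, -0.69939316,  0.71132375])}
wrist {'fx': 298.03370108004736, 'fy': 298.03370108004736, 'cx': 280.7657826819286, 'cy': 211.40487961416667, 'T_tool_cam': array([[ 6.79257959e-04,  9.50281008e-01,  3.11392910e-01,
         7.99203817e+01],
       [ 9.99999382e-01, -3.71484261e-04, -1.04768956e-03,
         6.98622010e-01],
       [-8.79921929e-04,  3.11393430e-01, -9.50280673e-01,
        -1.42000737e+02],
       [ 0.00000000e+00,  0.00000000e+00,  0.00000000e+00,
         1.00000000e+00]])}
```

```bash
python3 -c "
import cv2
for n in 'ts':
  cv2.imwrite(f'pics/{n}0b.png',cv2.resize(cv2.imread(f'pics/{n}0.png'),(800,600),interpolation=cv2.INTER_CUBIC))"
```

```text
(no output)
```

View pics/t0b.png

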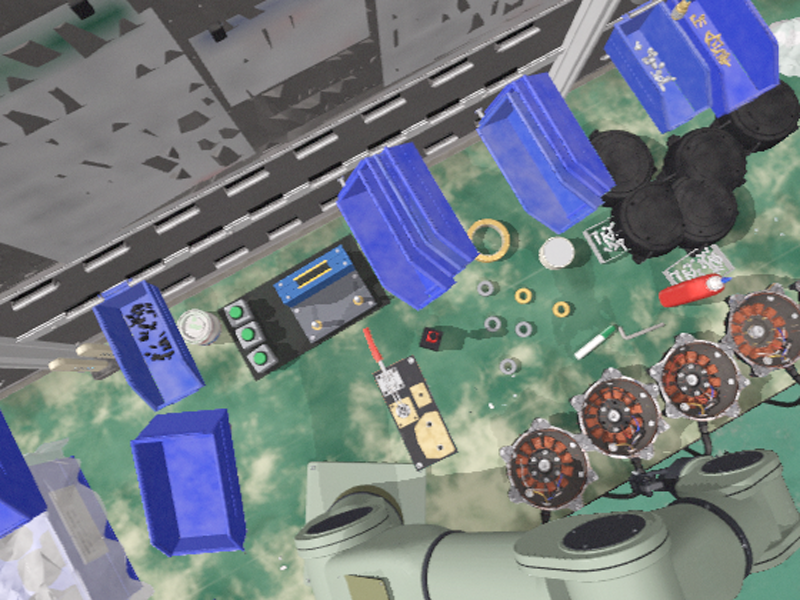

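View pics/s0b.png

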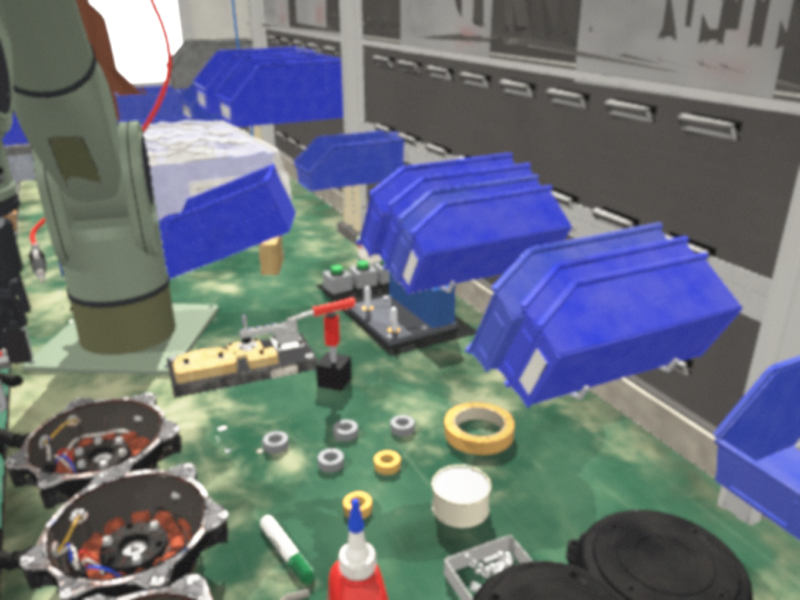

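View pics/w0.png

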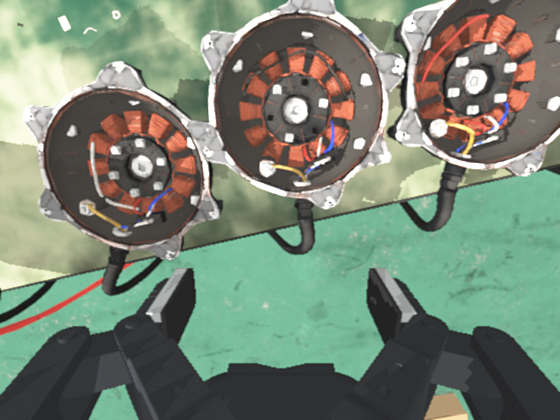

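The top view shows two brass spacers at about (366,207) and (393,216) in native pixels. The other rings are grey. It also shows the fixture at about (228,203), buttons at (166,218), (173,234) and (182,250), and the red pin in its block at (303,236). The scene view confirms exactly two brass rings. The wrist view shows only motors.

```bash
cat > h.py <<'E'
from workcell import *
import cv2,numpy as np
from scipy.spatial.transform import Rotation as R
def cam(n,s=None):
    m=camera_model(n)
    if n!="wrist": return m,np.array(m["xyz"]),R.from_quat(m["rotation"]).as_matrix()
    T=np.array(m["T_tool_cam"]);s=s or state();Rt=R.from_quat(s["orientation"]).as_matrix()
    return m,np.array(s["tcp_pos"])+Rt@T[:3,3],Rt@T[:3,:3]
def ray(c,u,v):
    m,p,r=c;d=r@np.array([(u-m["cx"])/m["fx"],-(v-m["cy"])/m["fy"],-1]);return p,d/np.linalg.norm(d)
def onz(c,u,v,z):
    p,d=ray(c,u,v);return p+d*(z-p[2])/d[2]
def proj(c,P):
    m,p,r=c;q=r.T@(np.array(P)-p);return np.array([m["cx"]-m["fx"]*q[0]/q[2],m["cy"]+m["fy"]*q[1]/q[2]])
def blobs(im,lo,hi,amin=20,box=None):
    h=cv2.cvtColor(im,cv2.COLOR_RGB2HSV);k=cv2.inRange(h,np.array(lo),np.array(hi))
    if box: z=np.zeros_like(k);x0,y0,x1,y1=box;z[y0:y1,x0:x1]=k[y0:y1,x0:x1];k=z
    n,l,st,ce=cv2.connectedComponentsWithStats(k)
    return [(ce[i],st[i]) for i in range(1,n) if st[i][4]>=amin],l
def grab(n,f):
    s=state();im=camera(n);cv2.imwrite(f"pics/{f}.png",im[:,:,::-1]);return im,cam(n,s)
def tool(P,s=None):
    "shift in tool axes (mm) from TCP to world P"
    s=s or state();return R.from_quat(s["orientation"]).as_matrix().T@(np.array(P)-s["tcp_pos"])
E
python3 - <<'E'
from h import *
for n,f in(("top","t0"),("scene","s0")):
    im=cv2.imread(f"pics/{f}.png")[:,:,::-1].copy();c=cam(n)
    print(n)
    for name,lo,hi,z in(("green",(50,120,60),(85,255,255),55),("red",(0,150,80),(6,255,255),125),("brass",(15,110,120),(32,255,255),16)):
        for ce,st in blobs(im,lo,hi,12)[0]: print(name,ce.round(1),st,onz(c,*ce,z).round(0))
im=cv2.imread("pics/t0.png")[150:270,140:320]
cv2.imwrite("pics/t0c.png",cv2.resize(im,None,fx=4.4,fy=4.4,interpolation=cv2.INTER_CUBIC))
E
```

```text
top
green [164.9 218.3] [161 215   9   8  51] [462. 300.  55.]
green [426.1 231.8] [422 228   9   8  28] [ 433. -529.   55.]
green [173.1 233.6] [170 230   8   8  51] [413. 272.  55.]
green [181.8 250.4] [178 247   8   8  51] [361. 241.  55.]
red [480.2 204.1] [461 192  45  23 503] [ 513. -670.  125.]
red [259.7 238.6] [255 230  12  21  45] [398.  -9. 125.]
red [301.2 236.3] [299 232   7   8  23] [ 407. -134.  125.]
brass [344.4 167.3] [328 154  29  30 197] [ 646. -279.   16.]
brass [220. 194.] [210 188  21  13  37] [550. 132.  16.]
brass [365.8 206.6] [361 202  11  10  67] [ 515. -348.   16.]
brass [392.5 216.3] [387 211  12  11  75] [ 485. -435.   16.]
brass [488.4 284.4] [481 282  12   8  23] [ 272. -733.   16.]
scene
green [253.5 185.2] [251 183   6   5  25] [413. 246.  55.]
green [235.  188.2] [231 186   8   6  36] [360. 220.  55.]
green [210.9 398.1] [203 388  17  20 183] [ 446. -589.   55.]
red [118.4  46.6] [118  41   2  13  17] [-1236.  3513.   125.]
red [ 24.6 160.7] [ 21 154  10  15  40] [-289.  237.  125.]
red [234.  214.2] [220 209  28  12 154] [ 410. -110.  125.]
red [231.8 231.1] [227 221  10  21 184] [ 418. -195.  125.]
red [ 60.6 386.5] [ 55 382  13  10  60] [ 263. -648.  125.]
red [248.7 410.7] [230 394  41  26 656] [ 514. -672.  125.]
brass [189.4 179.9] [183 171  13  20 175] [179. 381.  16.]
brass [190.1 250.6] [188 249   5   4  17] [294. -95.  16.]
brass [159.2 257.2] [154 254  11   7  52] [ 228. -130.   16.]
brass [139.5 260.2] [135 258  10   6  32] [ 185. -147.   16.]
brass [128.9 262.2] [125 260   9   6  26] [ 163. -157.   16.]
brass [336.5 304. ] [311 282  49  36 754] [ 643. -295.   16.]
brass [ 40.6 300.3] [ 36 295  11  12  30] [  34. -317.   16.]
brass [270.8 323.3] [262 315  19  17 241] [ 515. -364.   16.]
brass [253.8 352.3] [244 344  17  18 111] [ 491. -446.   16.]
brass [241.6 354. ] [240 347   5  14  31] [ 470. -451.   16.]
brass [ 47.8 373.3] [ 41 362  15  24  64] [ 154. -516.   16.]
```

View pics/t0c.png

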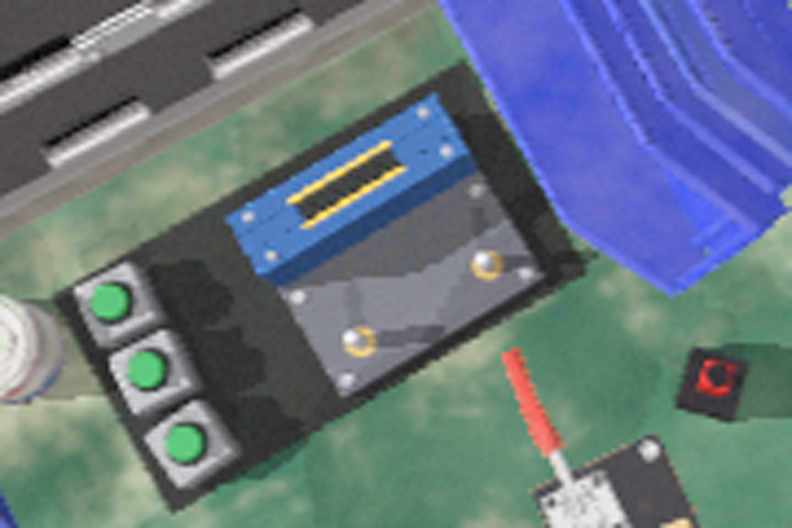

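The crop shows the channel centre at crop (347,185), post tops at (356,340) and (487,263), and the pin handle at (716,377).

Run:
```python
from h import *
c=cam("top")
def g(x,y,z):return onz(c,140+(x+.5)/4.4-.5,150+(y+.5)/4.4-.5,z)
ch=g(347,185,95);L=g(354,339,62);Rr=g(486,262,62);p=g(716,377,125)
print(ch.round(1),L.round(1),Rr.round(1),p.round(1))
d=(L-Rr)[:2];print(np.linalg.norm(d),np.degrees(np.arctan2(-d[0],d[1])))
a=g(288,200,95);b=g(388,142,95);e=g(305,228,95);f=g(405,168,95);
for q in(a-b,e-f):print(np.linalg.norm(q),np.degrees(np.arctan2(-q[0],q[1])))
m=(L+Rr)[:2]/2;q=ch[:2]-m;print(np.linalg.norm(q),np.degrees(np.arctan2(q[1],q[0])))
print(camera_model("wrist"))
s=state();print(tool([*p[:2],231],s), R.from_quat(s["orientation"]).as_matrix().round(3))
```

```text
[544.2 125.1  95. ] [437.5 121.2  62. ] [494.9  27.5  62. ] [ 410.  -137.1  125. ]
109.93799242765176 31.494275592489434
81.97261525140812 31.596373812643797
82.51291777447497 32.41512126018487
93.11185981198095 33.05363188729591
{'fx': 298.03370108004736, 'fy': 298.03370108004736, 'cx': 280.7657826819286, 'cy': 211.40487961416667, 'T_tool_cam': array([[ 6.79207245e-04,  9.50281067e-01,  3.11392729e-01,
         7.99203805e+01],
       [ 9.99999382e-01, -3.71438786e-04, -1.04766602e-03,
         6.98459546e-01],
       [-8.79913842e-04,  3.11393249e-01, -9.50280732e-01,
        -1.42000548e+02],
       [ 0.00000000e+00,  0.00000000e+00,  0.00000000e+00,
         1.00000000e+00]])}
[ 3.54697206e+02 -3.27728911e+02  2.06576751e-01] [[ 0.959  0.282 -0.   ]
 [ 0.282 -0.959  0.001]
 [-0.    -0.001 -1.   ]]
```

Call:
jog_arm(rows="0.0296 -0.0273 0 0; 0.0296 -0.0273 0 0; 0.0296 -0.0273 0 0; 0.0296 -0.0273 0 0; 0.0296 -0.0273 0 0; 0.0296 -0.0273 0 0; 0.0296 -0.0273 0 0; 0.0296 -0.0273 0 0; 0.0296 -0.0273 0 0; 0.0296 -0.0273 0 0; 0.0296 -0.0273 0 0; 0.0296 -0.0273 0 0")

```text
time: 1.15
tcp_pos: [411.2, -135.3, 231.3]
orientation: [0.99, 0.142, -0.0, -0.0]
ft_force: [0.7, -1.2, -0.6]
grip_width: 85.5
gripper_force: 0.0
```

Run:
```python
from h import *
im,c=grab("wrist","w1")
for ce,st in blobs(im,(0,150,60),(6,255,255),40)[0]: print(ce.round(1),st,onz(c,*ce,125).round(1))
cv2.imwrite("pics/w1z.png",cv2.resize(im[:,:,::-1],(800,600)))
ct=cam("top");print(onz(ct,287,214,310),onz(ct,332,180,310))
cs=cam("scene");print(onz(cs,288,203,160))
```

```text
[154.9 175.9] [ 137  141   38   77 1013] [410.3 -25.8 125. ]
[282.8 204.8] [271 196  28  23 306] [ 416.3 -136.6  125. ]
[451.17801822 -89.45108011 310.        ] [ 542.46406652 -205.60672113  310.        ]
[ 535.56617805 -118.90455322  160.        ]
```

View pics/w1z.png

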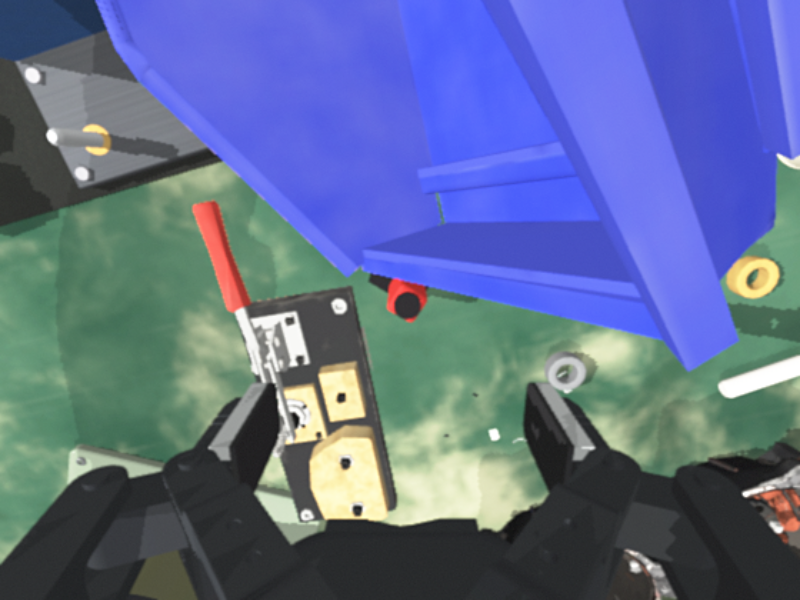

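The wrist view shows the pin top, with a black dot at zoom (407,303), just in front of the near bin's front lip. The lip corners are at zoom (358,271) and (690,368). I'll triangulate the lip.

Run:
```python
from h import *
ct,cw,cs=cam("top"),cam("wrist"),cam("scene")
def tri(*rs):
    A=np.zeros((3,3));b=np.zeros(3)
    for p,d in rs: M=np.eye(3)-np.outer(d,d);A+=M;b+=M@p
    X=np.linalg.solve(A,b);return X.round(0),[round(float(np.linalg.norm((np.eye(3)-np.outer(d,d))@(X-p))),1) for p,d in rs]
print(tri(ray(ct,287,214.5),ray(cw,250,190)))
print(tri(ray(ct,332,181),ray(cw,483,258)))
print(tri(ray(ct,302.5,236),ray(cw,284.5,212)))
print(onz(cw,284.5,212,125))
for z in(160,310):print(onz(ct,287,214.5,z),onz(cw,250,190,z))
```

```text
(array([457., -96., 244.]), [6.0, 6.0])
(array([ 505., -184.,  314.]), [38.6, 38.6])
(array([ 409., -136.,  105.]), [2.1, 2.1])
[ 414.6525706 -132.1240696  125.       ]
[467.89038848 -89.98213444 160.        ] [434.33455818 -99.10199265 160.        ]
[449.87476149 -89.47030246 310.        ] [ 474.53061834 -103.76407038  310.        ]
```

Run:
```python
import cv2
im=cv2.imread("pics/w1.png")[180:235,250:315]
cv2.imwrite("pics/w1c.png",cv2.resize(im,None,fx=10,fy=10,interpolation=cv2.INTER_CUBIC))
```

```text
(no output)
```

View pics/w1c.png

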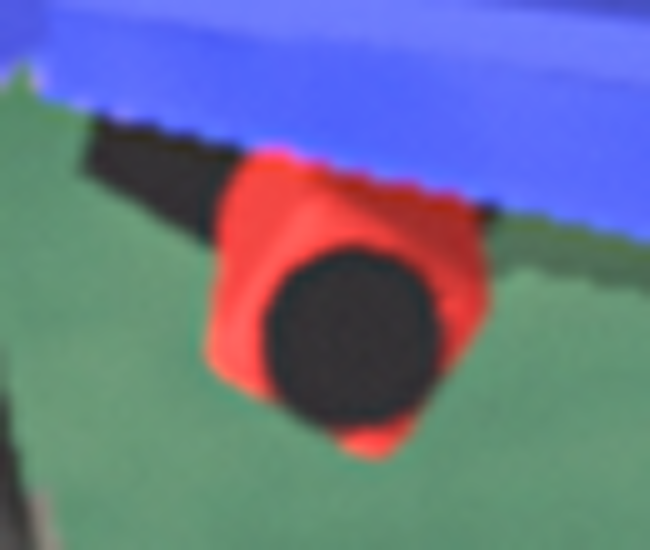

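The crop shows the handle top face with corners at about (210,355), (380,460) and (490,295), centred near (350,335). That puts it about 32° clockwise in the image.

Run:
```python
from h import *
c=cam("wrist");s=state()
P=[onz(c,250+(x+.5)/10-.5,180+(y+.5)/10-.5,125) for x,y in((210,355),(380,460),(490,295))]
print(np.round(P,1),np.linalg.norm(P[0]-P[1]),np.linalg.norm(P[2]-P[1]))
for a,b in((P[0],P[1]),(P[1],P[2])):
    d=b-a;print(np.degrees(np.arctan2(d[1],d[0])))
print("c",(P[0]+P[2])/2, s["joint_positions"].round(2))
ct=cam("top");print(proj(ct,(P[0]+P[2])/2))
```

```text
[[ 408.4 -121.2  125. ]
 [ 403.3 -138.5  125. ]
 [ 420.8 -143.1  125. ]] 17.967554833081685 18.099607718371796
-106.3003840060822
-14.713838792216656
c [ 414.60037262 -132.14291121  125.        ] [ 0.2   0.51  0.05  1.97 -0.05  0.67 -1.  ]
[300.71931102 233.72882141]
```

Call:
jog_arm(rows="-0.02 0 0 0; -0.01 0 0 0.1; 0 0 0 0.125; 0 0 0 0.125; 0 0 0 0.125; 0 0 0 0.125; 0 0 0 0.125; 0 0 0 0.125; 0 0 0 0.125; 0 0 0 0.125; 0 0 0 0.125; 0 0 0 0.125")

```text
time: 2.2
tcp_pos: [381.8, -145.7, 231.3]
orientation: [0.86, -0.51, -0.0, -0.0]
ft_force: [-0.1, 0.1, -0.1]
grip_width: 85.3
gripper_force: 0.0
```

Call:
jog_arm(rows="0 0 0 0.125; 0 0 0 0.125; 0 0 0 0.125; 0 0 0 0.125; 0 0 0 0.125; 0 0 0 0.125; 0 0 0 0.05; 0 0 0 0")

```text
time: 2.87
tcp_pos: [381.7, -145.6, 231.2]
orientation: [-0.595, 0.804, 0.0, -0.0]
ft_force: [-0.1, 0.5, -0.7]
grip_width: 85.2
gripper_force: 0.0
```

Run:
```python
from h import *
s=state();im,c=grab("wrist","w2");Rt=R.from_quat(s["orientation"]).as_matrix()
print(s["tcp_pos"],np.degrees(np.arctan2(Rt[1,0],Rt[0,0])),s["joint_positions"].round(2))
k,l=blobs(im,(0,130,50),(7,255,255),40)
for ce,st in k: print(ce.round(1),st)
ce=proj(c,[412,-135,125]);x,y=ce.astype(int);print(x,y)
cv2.imwrite("pics/w2c.png",cv2.resize(im[max(0,y-45):y+45,max(0,x-60):x+60,::-1],None,fx=6,fy=6,interpolation=cv2.INTER_CUBIC))
```

```text
[ 381.74209804 -145.55668012  231.15040974] -106.94830274188361 [-0.15  0.58  0.74  2.06 -0.59  0.73 -2.46]
[256.6 212. ] [243 200  25  34 504]
[306.6 307.2] [279 281  57  52 900]
252 230
```

View pics/w2c.png

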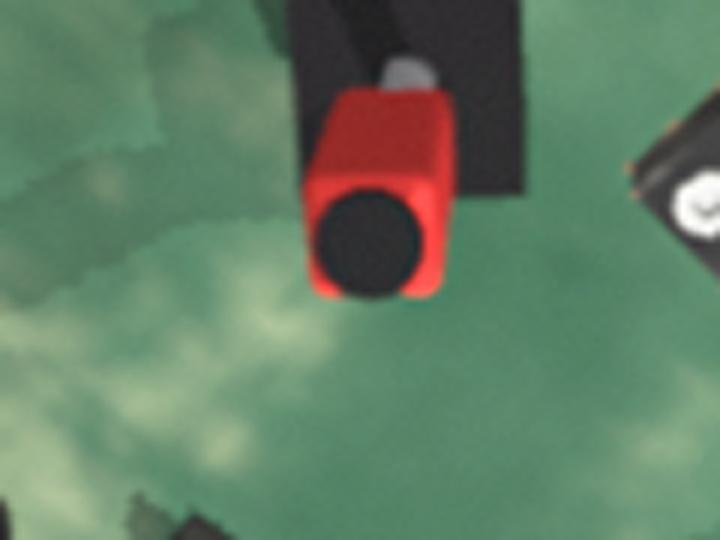

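The crop shows the handle top face centred at crop (375,238), native about (254.4,224.6), and square to the image.

Run:
```python
from h import *
c=cam("wrist");P=onz(c,254.4,224.6,125);print(P)
for w in(P,(412,-135,125)):print(tool([w[0],w[1],86]).round(1))
```

```text
[ 408.2663765 -140.0277079  125.       ]
[-13.  -23.9 145.2]
[-18.9 -26.  145.2]
```

Call:
jog_arm(rows="-0.012 -0.025 0 0; 0 0 0.03 0; 0 0 0.03 0; 0 0 0.025 0; 0 0 0.02 0; 0 0 0.015 0; 0 0 0.012 0; 0 0 0.010 0; 0 0 0.007 0; 0 0 0 0")

```text
time: 3.75
tcp_pos: [408.9, -141.4, 81.4]
orientation: [-0.597, 0.802, 0.001, -0.0]
ft_force: [-0.0, -0.5, 0.8]
grip_width: 85.1
gripper_force: 0.0
```

Call:
jog_arm(rows="0 0 0 0; 0 0 0 0; 0 0 0 0; 0 0 0 0; 0 0 0 0; 0 0 0 0; 0 0 0 0; 0 0 0 0", fingers=1)

```text
time: 4.42
tcp_pos: [409.4, -141.4, 82.6]
orientation: [-0.596, 0.803, -0.0, 0.0]
ft_force: [-0.3, 0.5, 4.8]
grip_width: 19.3
gripper_force: 58.2
```

Call:
jog_arm(rows="0 0 -0.015 0; 0 0 -0.03 0; 0 0 -0.03 0; 0 0 -0.03 0; 0 0.02 0 0; -0.025 0.02 0 0; -0.03 0.015 0 0; -0.03 0.014 0 0; -0.03 0 0 0; -0.011 0 0 0; 0 0 0 0")

```text
time: 5.33
tcp_pos: [379.8, 1.7, 187.2]
orientation: [-0.598, 0.802, 0.0, 0.0]
ft_force: [-0.0, -0.6, -1.7]
grip_width: 19.0
gripper_force: 59.1
```

Run:
```python
from h import *
s=state();print(s["joint_positions"].round(2),s["ft_force"].round(1))
im,c=grab("wrist","w3")
cv2.imwrite("pics/w3z.png",cv2.resize(im[:,:,::-1],(800,600)))
```

```text
[-0.48  0.63  0.68  2.21 -0.78  0.56 -2.62] [-0.  -0.6 -1.7]
```

View pics/w3z.png

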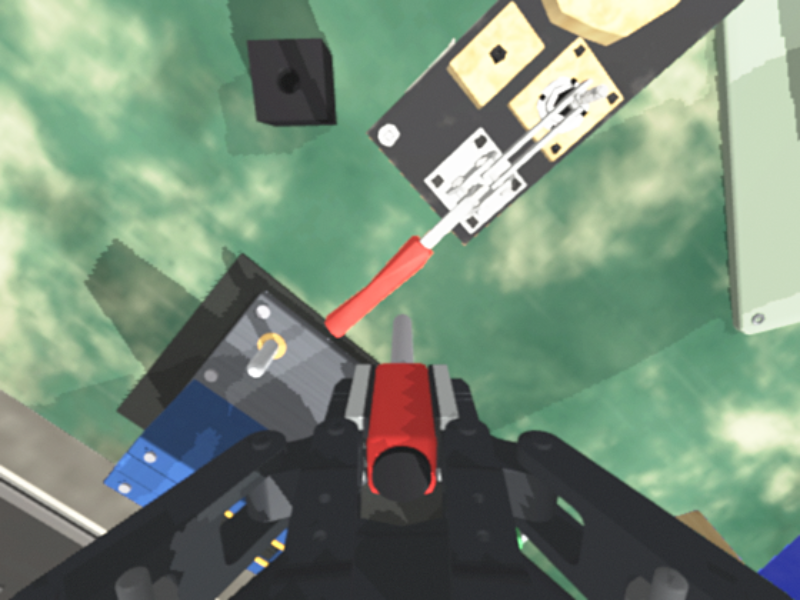

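The view shows the pin gripped upright, with its tip at zoom (402,320). The channel is partly hidden at the lower left.

Run:
```python
from h import *
s=state();c=cam("wrist",s)
T=proj(c,s["tcp_pos"]+R.from_quat(s["orientation"]).as_matrix()@np.array([-4,0,77]));print(T,T/.7)
for v in(222,224,226):print(tool(onz(c,281.4,v,s["tcp_pos"][2]-77),s).round(1))
# plan: after turning to yaw -58
a=np.radians(-58);X=np.array([np.cos(a),np.sin(a)]);Y=np.array([np.sin(a),-np.cos(a)])
d=np.array([544.2,125.1])-s["tcp_pos"][:2];print(X@d,Y@d,X,Y)
```

```text
[281.29609412 227.03057318] [401.85156303 324.32939026]
[ 0.2  0.1 77. ]
[-1.5  0.1 77. ]
[-3.1  0.1 77. ]
-18.7956131917685 -205.84144054724433 [ 0.52991926 -0.8480481 ] [-0.8480481  -0.52991926]
```

Call:
jog_arm(rows="0 0 0 -0.122; 0 0 0 -0.122; 0 0 0 -0.122; 0 0 0 -0.122; 0 0 0 -0.122; 0 0 0 -0.122; 0 0 0 -0.122; 0 0 0 0")

```text
time: 6.05
tcp_pos: [379.4, -1.9, 187.5]
orientation: [0.876, -0.482, 0.0, -0.0]
ft_force: [0.4, 0.4, -0.6]
grip_width: 19.3
gripper_force: 59.1
```

Call:
jog_arm(rows="-0.013 -0.034 0 0; -0.013 -0.034 0 0; -0.013 -0.034 0 0; -0.013 -0.034 0 0; -0.013 -0.034 0 0; -0.012 -0.034 0 0; 0 0 0 0; 0 0 0 0")

```text
time: 6.72
tcp_pos: [511.7, 173.2, 186.7]
orientation: [0.875, -0.485, -0.0, 0.0]
ft_force: [-0.1, 0.1, -1.0]
grip_width: 19.3
gripper_force: 59.5
```

Run:
```python
from h import *
s=state();print(s["joint_positions"].round(2),s["ft_force"].round(1),s["tcp_pos"].round(1))
Rt=R.from_quat(s["orientation"]).as_matrix();print(np.degrees(np.arctan2(Rt[1,0],Rt[0,0])))
im,c=grab("wrist","w4")
cv2.imwrite("pics/w4z.png",cv2.resize(im[:,:,::-1],(800,600)))
for b,st in blobs(im,(18,100,120),(32,255,255),15)[0]:print(b.round(1),st)
```

```text
[-0.66  0.78  0.55  1.68 -0.52  0.83 -2.47] [-0.1  0.1 -1. ] [511.7 173.2 186.7]
-58.02148192498021
[374.9  66.3] [370  64  11   8  31]
[269.1 160.6] [266 109   6  87 250]
[294.6 174.9] [292 140   6  56 153]
[367.7 181.3] [359 178  16   8  63]
[401.9 414. ] [396 406  13  14  58]
```

View pics/w4z.png

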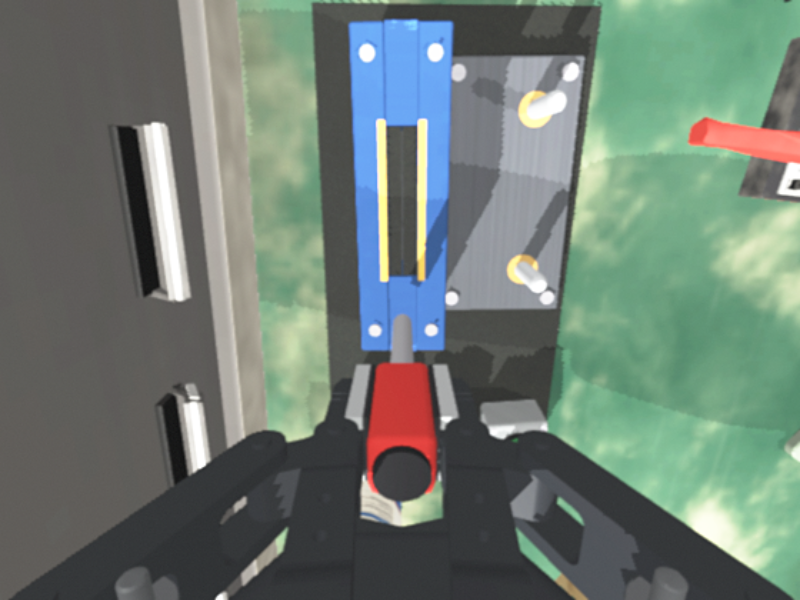

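The view shows the channel's dark slot from zoom (402,125) to (403,277) between yellow rails. The pin tip at (402,320) is lined up with it.

Run:
```python
from h import *
s=state();c=cam("wrist",s);im=cv2.imread("pics/w4.png")[:,:,::-1].copy()
h=cv2.cvtColor(im,cv2.COLOR_RGB2HSV)
k,l=blobs(im,(18,100,120),(32,255,255),100)
def line(lo,hi):
    i=[q for q in range(1,l.max()+1) if lo<np.mean(np.where(l==q)[1])<hi and (l==q).sum()>100][0]
    ys,xs=np.where(l==i);return ys.min(),ys.max(),np.poly1d(np.polyfit(ys,xs,1))
A=line(260,275);B=line(288,300);print(A[:2],B[:2])
for v in(88,110,140,170,193):
    print(v,tool(onz(c,A[2](v),v,95),s).round(1),tool(onz(c,B[2](v),v,95),s).round(1))
print(tool(onz(c,281.4,222,s["tcp_pos"][2]-77),s))
g=h[60:215,282,:];print([int(x) for x in g[:,2]])
```

```text
(np.int64(109), np.int64(195)) (np.int64(140), np.int64(195))
88 [98.6 -8.6 92. ] [98.6 11.6 92. ]
110 [83.4 -8.7 92. ] [83.5 11.5 92. ]
140 [61.7 -8.8 92. ] [61.7 11.4 92. ]
170 [38.5 -8.9 92. ] [38.6 11.3 92. ]
193 [19.8 -9.  92. ] [19.8 11.2 92. ]
[ 0.32209072  0.80087275 77.00074858]
[244, 245, 245, 245, 245, 245, 245, 246, 245, 245, 245, 245, 245, 245, 245, 245, 245, 245, 245, 245, 245, 244, 245, 245, 245, 246, 246, 225, 128, 79, 84, 85, 91, 91, 91, 88, 90, 91, 88, 90, 90, 88, 88, 89, 86, 91, 91, 89, 90, 90, 88, 88, 90, 92, 93, 90, 90, 91, 90, 91, 88, 88, 89, 90, 91, 90, 90, 90, 91, 91, 92, 94, 95, 93, 93, 91, 91, 90, 86, 83, 87, 87, 85, 86, 85, 86, 85, 83, 85, 84, 84, 86, 86, 84, 82, 82, 78, 79, 82, 83, 88, 87, 87, 86, 84, 83, 84, 84, 82, 86, 83, 84, 85, 87, 85, 85, 84, 84, 83, 83, 84, 85, 90, 92, 93, 90, 87, 90, 90, 90, 88, 89, 103, 157, 221, 228, 227, 224, 225, 225, 225, 225, 225, 225, 224, 223, 225, 223, 224, 225, 225, 225, 225, 226, 225]
```

Call:
jog_arm(rows="0.020 0 0 0; 0.017 0 0 0; 0 0 0 0; 0 0 0.01 0; 0 0 0.006 0; 0 0 0.006 0; 0 0 0.006 0; 0 0 0.006 0; 0 0 0 0")

```text
time: 7.52
tcp_pos: [530.5, 141.7, 152.1]
orientation: [0.875, -0.484, -0.001, 0.0]
ft_force: [-0.3, -0.1, -2.4]
grip_width: 19.2
gripper_force: 59.5
```

Call:
jog_arm(rows="0 0 0.008 0; 0 0 0.006 0; 0 0 0.004 0; 0 0 0.002 0; 0 0 0.002 0; 0 0 0.001 0; 0 0 0.001 0; 0 0 0 0; 0 0 0 0")

```text
time: 8.27
tcp_pos: [531.1, 141.5, 129.4]
orientation: [0.875, -0.484, -0.0, -0.0]
ft_force: [-0.8, 1.1, -1.1]
grip_width: 19.5
gripper_force: 59.5
```

Call:
jog_arm(rows="0 0 0.001 0; 0 0 0 0; 0 0 0.001 0; 0 0 0 0; 0 0 0.001 0; 0 0 0 0; 0 0 0.001 0; 0 0 0 0")

```text
time: 8.93
tcp_pos: [531.6, 141.4, 126.9]
orientation: [0.875, -0.484, 0.001, -0.001]
ft_force: [-6.3, -1.2, 32.3]
grip_width: 19.0
gripper_force: 64.0
```

Call:
jog_arm(rows="0 0 -0.001 0; 0 0 0 0; 0 0 0 0")

```text
time: 9.18
tcp_pos: [531.3, 141.5, 127.3]
orientation: [0.875, -0.484, 0.0, -0.001]
ft_force: [-4.7, -0.7, 18.8]
grip_width: 19.4
gripper_force: 61.9
```

Call:
jog_arm(rows="0 0 -0.0005 0; 0.001 0 0 0; 0.001 0 0 0; 0.001 0 0 0; 0 0 0 0")

```text
time: 9.6
tcp_pos: [532.4, 139.5, 127.3]
orientation: [0.875, -0.484, -0.001, -0.001]
ft_force: [-4.5, 3.6, 12.3]
grip_width: 19.4
gripper_force: 61.3
```

Call:
jog_arm(rows="0.001 0 0 0; 0.001 0 0 0; 0.001 0 0 0; 0 0 0 0")

```text
time: 9.93
tcp_pos: [534.1, 137.2, 127.2]
orientation: [0.875, -0.484, -0.001, -0.001]
ft_force: [-3.4, 3.9, 9.8]
grip_width: 19.3
gripper_force: 61.0
```

Call:
jog_arm(rows="0.001 0 0 0; 0.001 0 0 0; 0.001 0 0 0; 0 0 0 0")

```text
time: 10.27
tcp_pos: [535.9, 134.4, 127.2]
orientation: [0.875, -0.484, -0.0, -0.001]
ft_force: [-1.3, 2.2, 6.6]
grip_width: 19.5
gripper_force: 60.6
```

Call:
jog_arm(rows="0.001 0 0 0; 0.001 0 0 0; 0.001 0 0 0; 0 0 0 0")

```text
time: 10.6
tcp_pos: [537.6, 131.2, 126.8]
orientation: [0.875, -0.484, 0.0, -0.0]
ft_force: [-0.1, 0.5, -1.2]
grip_width: 19.2
gripper_force: 59.7
```

Call:
jog_arm(rows="0.001 0 0 0; 0.001 0 0 0; 0 0 0 0")

```text
time: 10.85
tcp_pos: [538.6, 129.3, 126.7]
orientation: [0.875, -0.484, -0.0, 0.0]
ft_force: [-0.7, 0.5, -1.2]
grip_width: 19.3
gripper_force: 59.7
```

Call:
jog_arm(rows="0 0 0.001 0; 0 0 0.001 0; 0 0 0 0; 0 0 0 0")

```text
time: 11.18
tcp_pos: [538.5, 129.6, 124.7]
orientation: [0.875, -0.484, -0.0, 0.0]
ft_force: [0.5, -0.1, -1.9]
grip_width: 19.3
gripper_force: 59.7
```

Call:
jog_arm(rows="0 0 0.002 0; 0 0 0.002 0; 0 0 0.002 0; 0 0 0.002 0; 0 0 0 0")

```text
time: 11.6
tcp_pos: [538.4, 129.6, 116.4]
orientation: [0.875, -0.484, -0.0, 0.0]
ft_force: [-0.0, -0.2, -2.1]
grip_width: 19.3
gripper_force: 59.6
```

Call:
jog_arm(rows="0 0 0.003 0; 0 0 0.003 0; 0 0 0.003 0; 0 0 0.002 0; 0 0 0.001 0; 0 0 0 0; 0 0 0 0")

```text
time: 12.18
tcp_pos: [538.5, 129.6, 104.8]
orientation: [0.875, -0.484, -0.0, 0.0]
ft_force: [0.0, 0.4, -1.9]
grip_width: 19.5
gripper_force: 59.6
```

Call:
jog_arm(rows="0 0 0.001 0; 0 0 0.001 0; 0 0 0.001 0; 0 0 0.001 0; 0 0 0 0; 0 0 0 0")

```text
time: 12.68
tcp_pos: [538.7, 129.7, 102.2]
orientation: [0.875, -0.484, 0.0, -0.001]
ft_force: [-7.9, -1.0, 28.3]
grip_width: 18.9
gripper_force: 63.9
```

Call:
jog_arm(rows="0 0 0.0005 0; 0 0 0 0; 0 0 -0.0005 0; 0 0 0 0")

```text
time: 13.02
tcp_pos: [538.7, 129.7, 102.2]
orientation: [0.875, -0.484, 0.0, -0.001]
ft_force: [-7.9, -0.1, 29.3]
grip_width: 19.0
gripper_force: 63.2
```

Call:
jog_arm(rows="0 0 0 0; 0 0 0 0; 0 0 0 0; 0 0 0 0; 0 0 0 0; 0 0 0 0; 0 0 0 0; 0 0 0 0", fingers=0)

```text
time: 13.68
tcp_pos: [538.5, 129.6, 100.8]
orientation: [0.875, -0.484, -0.0, -0.0]
ft_force: [-0.4, 0.6, -0.4]
grip_width: 85.6
gripper_force: 0.0
```

Call:
jog_arm(rows="0 0 -0.005 0; 0 0 -0.02 0; 0 0 -0.03 0; 0 0 -0.03 0; 0 0 -0.03 0; 0 0 0 0")

```text
time: 14.18
tcp_pos: [540.1, 129.4, 221.0]
orientation: [0.875, -0.484, 0.002, -0.002]
ft_force: [-0.2, -0.0, -0.4]
grip_width: 85.3
gripper_force: 0.0
```

Run:
```python
from h import *
s=state();print(s["joint_positions"].round(2),s["tcp_pos"].round(1))
im,c=grab("wrist","w5");im2,c2=grab("top","t5")
for b,st in blobs(im,(0,150,60),(6,255,255),40)[0]:print(b.round(1),st)
for b,st in blobs(im2,(15,110,120),(32,255,255),12)[0]:print(b.round(1),st[4],onz(c2,*b,16).round(1))
print(proj(c,[538.5-2,129.6+3,145]))
cv2.imwrite("pics/w5z.png",cv2.resize(im[:,:,::-1],(800,600)))
```

```text
[-0.58  0.75  0.57  1.59 -0.48  0.93 -2.43] [540.1 129.4 221. ]
[460.5 153.4] [451 148  29  14 166]
[512.4 155.4] [488 154  47   5 124]
[282.1 211.3] [272 199  23  38 451]
[344.  168.4] 192 [ 642.3 -277.3   16. ]
[225.8 190.6] 17 [561.6 113.5  16. ]
[365.8 206.6] 67 [ 515.3 -348.3   16. ]
[392.3 216.3] 66 [ 484.7 -434.    16. ]
[488.2 284.3] 22 [ 271.9 -732.9   16. ]
[282.69420553 228.49901617]
```

View pics/w5z.png

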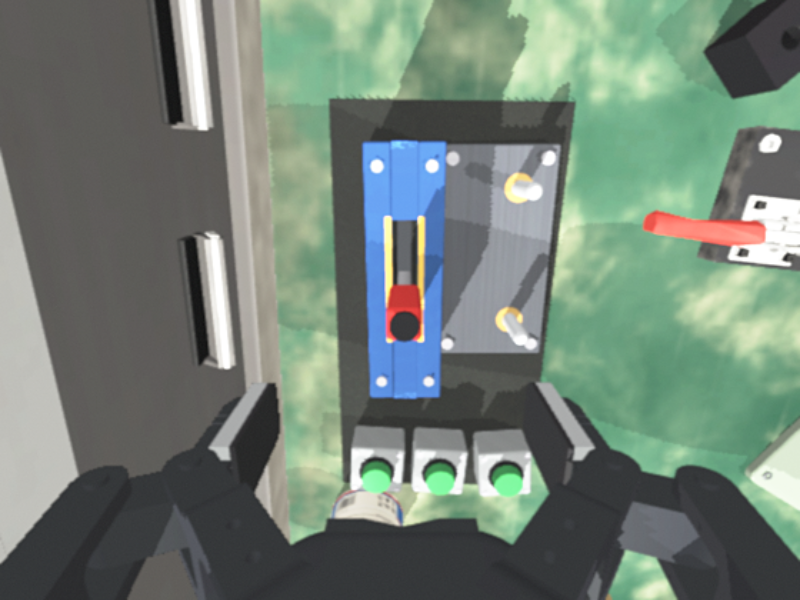

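The pin is home, shoulder on the housing and tip in the slot, with the handle top at zoom (404,325). The post tops are at about (534,191) and (526,340), and both spacers are still where they were.

Call:
jog_arm(rows="0.0036 0.0354 0 0; 0.0036 0.0354 0 0; 0.0036 0.0354 0 0; 0.0036 0.0354 0 0; 0.0036 0.0354 0 0; 0 0 0 -0.125; 0 0 0 -0.125; 0 0 0 -0.125; 0 0 0 -0.125; 0 0 0 -0.125; 0 0 0 -0.125; 0 0 0 -0.125")

```text
time: 15.28
tcp_pos: [397.8, 20.3, 215.3]
orientation: [0.998, -0.064, -0.001, 0.0]
ft_force: [0.5, -0.3, 0.0]
grip_width: 85.6
gripper_force: 0.0
```

Call:
jog_arm(rows="0 0 0 -0.125; 0 0 0 -0.125; 0 0 0 -0.125; 0 0 0 -0.125; 0 0 0 -0.125; 0 0 0 -0.071; 0 0 0 0; 0 0 0 0")

```text
time: 15.95
tcp_pos: [397.9, 20.2, 215.5]
orientation: [0.961, 0.275, -0.0, -0.0]
ft_force: [-0.4, 0.5, -0.7]
grip_width: 85.6
gripper_force: 0.0
```

Run:
```python
from h import *
s=state();print(s["joint_positions"].round(2),s["tcp_pos"].round(1))
Rt=R.from_quat(s["orientation"]).as_matrix();print(np.degrees(np.arctan2(Rt[1,0],Rt[0,0])))
print(tool([385,-140,150]),tool([495,-365,150]))
```

```text
[-0.15  0.49  0.03  2.1  -0.03  0.55 -1.11] [397.9  20.2 215.5]
31.962279409543996
[-95.7144845  129.10851333  65.44261397] [-121.49702146  378.22743451   65.2880257 ]
```

Call:
jog_arm(rows="-0.032 0.02 0 0; -0.032 0.02 0 0; -0.032 0.02 0 0; -0.0028 0.0373 0 0; -0.0028 0.0373 0 0; -0.0028 0.0373 0 0; -0.0028 0.0373 0 0; -0.0028 0.0373 0 0; -0.0028 0.0373 0 0; -0.0028 0.0373 0 0; -0.0028 0.0373 0 0; -0.0028 0.0373 0 0")

```text
time: 16.95
tcp_pos: [506.4, -380.6, 215.4]
orientation: [0.961, 0.275, -0.0, -0.0]
ft_force: [0.4, 0.5, -0.1]
grip_width: 85.5
gripper_force: 0.0
```

```bash
cat > sp.py <<'E'
from h import *
import sys
s=state();print(s["joint_positions"].round(2),s["tcp_pos"].round(1))
im,c=grab("wrist",sys.argv[1])
k,l=blobs(im,(15,110,90),(32,255,255),100)
for i,(b,st) in enumerate(k):
    x,y,w,h,a=st;cx,cy=x+w/2-.5,y+h/2-.5
    print(b.round(1),st,onz(c,*b,12).round(1),"tool",tool(onz(c,*b,12),s).round(1),'w',onz(c,x+w,cy,12)[:2]-onz(c,x,cy,12)[:2])
E
python3 sp.py w6
```

```text
[ 0.61  0.82 -0.05  1.27  0.04  1.06 -0.45] [ 506.4 -380.6  215.4]
[256.6  41. ] [ 205    0  104   71 1981] [ 621.4 -280.4   12. ] tool [150.6 -23.9 203.4] w [ 56.30783029 -90.06630392]
[263.  166.4] [248 151  31  31 532] [ 514.1 -352.4   12. ] tool [ 21.5 -19.6 203.4] w [ 19.08860883 -30.53345778]
[309.7 223.1] [296 209  29  29 548] [ 484.5 -437.4   12. ] tool [-48.7  36.8 203.4] w [ 18.99185004 -30.3789864 ]
```

Call:
jog_arm(rows="0.012 -0.011 0.02 0; 0.011 -0.010 0.03 0; 0 0 0.03 0; 0 0 0.03 0; 0 0 0.005 0; 0 0 0 0")

```text
time: 17.5
tcp_pos: [513.6, -348.7, 99.4]
orientation: [0.961, 0.276, -0.001, -0.001]
ft_force: [-0.5, 0.1, 0.2]
grip_width: 85.4
gripper_force: 0.0
```

```bash
python3 sp.py w7
```

```text
[ 0.56  0.94 -0.04  1.44  0.05  0.76 -0.51] [ 513.6 -348.7   99.4]
[280.7  46.4] [ 201    0  160   84 4243] [ 618.5 -283.7   12. ] tool [123.5   0.8  87.2] w [ 57.91394712 -92.48031456]
[283.3 217. ] [ 262  195   44   45 1240] [ 514.7 -351.3   12. ] tool [-0.3  3.  87.4] w [ 19.07037151 -30.37692965]
[346.4 291.8] [ 326  271   41   42 1188] [ 484.9 -436.3   12. ] tool [-70.7  59.3  87.4] w [ 19.37679273 -30.82256524]
```

Call:
jog_arm(rows="0 0.003 0.02 0; 0 0 0.025 0; 0 0 0.02 0; 0 0 0.015 0; 0 0 0.01 0; 0 0 0.006 0; 0 0 0 0; 0 0 0 0")

```text
time: 18.22
tcp_pos: [516.4, -352.1, 5.9]
orientation: [0.961, 0.277, 0.0, 0.0]
ft_force: [-0.4, -0.9, 0.5]
grip_width: 85.4
gripper_force: 0.0
```

Call:
jog_arm(rows="0 0 0 0; 0 0 0 0; 0 0 0 0; 0 0 0 0; 0 0 0 0; 0 0 0 0; 0 0 0 0", fingers=1)

```text
time: 18.8
tcp_pos: [516.0, -351.9, 5.6]
orientation: [0.961, 0.277, 0.0, 0.0]
ft_force: [-3.4, 2.2, 12.9]
grip_width: 33.5
gripper_force: 58.4
```

Call:
jog_arm(rows="0 0 -0.005 0; 0 0 -0.01 0; 0 0 -0.02 0; 0 0 -0.025 0; 0 0 -0.03 0; 0 0 -0.01 0; 0 0 0 0")

```text
time: 19.38
tcp_pos: [516.9, -352.5, 108.1]
orientation: [0.961, 0.277, 0.002, 0.002]
ft_force: [0.6, -0.5, 0.2]
grip_width: 33.3
gripper_force: 59.7
```

```bash
python3 sp.py w8; python3 -c "
import cv2
cv2.imwrite('pics/w8c.png',cv2.resize(cv2.imread('pics/w8.png')[190:340,180:380],None,fx=4,fy=4,interpolation=cv2.INTER_CUBIC))"
```

```text
[ 0.57  0.93 -0.04  1.42  0.05  0.78 -0.5 ] [ 516.9 -352.5  108.1]
[275.5  48.5] [ 196    0  153   87 3863] [ 620.7 -284.4   12. ] tool [123.9  -2.9  96.3] w [ 57.90158783 -91.87512691]
[280.7 276. ] [ 248  240   67   71 3276] [ 467.2 -385.3   12. ] tool [-59.8   0.9  95.9] w [ 32.07760685 -51.33533938]
[351.  282.2] [341 268  18  30 240] [ 495.7 -443.1   12. ] tool [-66.4  65.1  96.2] w [  8.71469948 -13.95150452]
```

View pics/w8c.png

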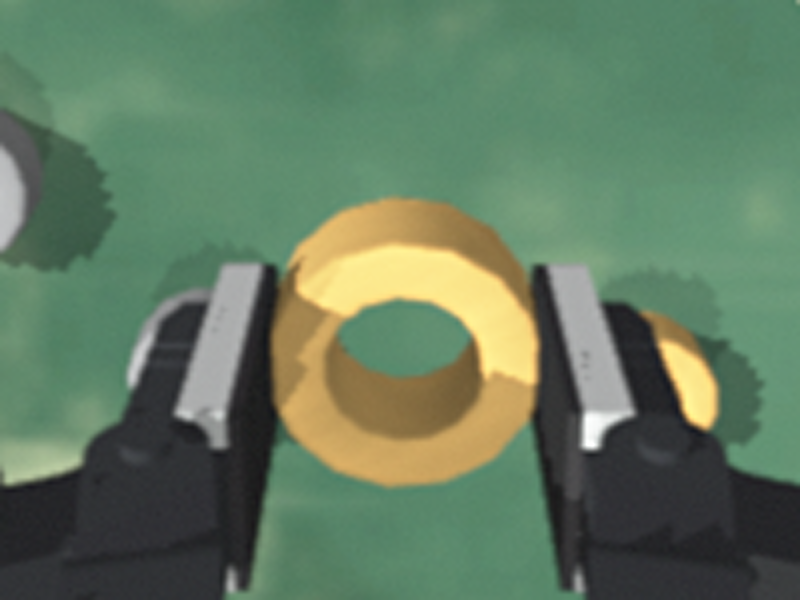

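The crop shows the ring gripped level and centred between the pads, with the bore centre at crop (405,365).

Call:
jog_arm(rows="0 -0.02 -0.03 0; 0 -0.028 -0.03 0; -0.005 -0.03 -0.025 0; 0 -0.038 0 0; 0 -0.038 0 0; 0 -0.038 0 0; 0 -0.038 0 0; 0 -0.038 0 0; 0 -0.038 0 0; 0 -0.035 0 0; 0 0 0 0")

```text
time: 20.35
tcp_pos: [326.8, -61.6, 189.5]
orientation: [0.96, 0.279, -0.002, -0.001]
ft_force: [-0.5, -0.6, -1.3]
grip_width: 33.3
gripper_force: 60.1
```

Run:
```python
from h import *
s=state();c=cam("wrist",s);ct=cam("top");cs=cam("scene")
print(s["tcp_pos"].round(1),s["grip_width"])
print("ring in tool",tool(onz(c,281.0,280.8,s["tcp_pos"][2]+10.4),s).round(1))
for z in(60,90,120):print(z,onz(ct,259.7,238.6,z).round(),onz(cs,234,214.2,z).round())
print("L",tool([437.5,121.2,70],s).round(1),"R",tool([494.9,27.5,70],s).round(1))
```

```text
[326.8 -61.6 189.5] 33.320915853052945
ring in tool [ -0.2   0.9 -10.4]
60 [402.  -5.  60.] [387.  26.  60.]
90 [400.  -7.  90.] [398. -37.  90.]
120 [398.  -9. 120.] [ 408. -100.  120.]
L [191.7 -94.5 119.4] R [189.9  15.3 119. ]
```

Call:
jog_arm(rows="0.0318 -0.0158 0 0; 0.0318 -0.0158 0 0; 0.0318 -0.0158 0 0; 0.0318 -0.0158 0 0; 0.0318 -0.0158 0 0; 0.0318 -0.0158 0 0; 0 0 0.03 0; 0 0 0.03 0; 0 0 0.02 0; 0 0 0.01 0; 0 0 0 0; 0 0 0 0")

```text
time: 21.35
tcp_pos: [441.1, 115.9, 99.4]
orientation: [0.961, 0.277, -0.001, 0.0]
ft_force: [-0.6, 1.2, 0.4]
grip_width: 33.3
gripper_force: 60.1
```

Run:
```python
from h import *
s=state();print(s["tcp_pos"].round(1),s["joint_positions"].round(2))
im,c=grab("wrist","w9")
cv2.imwrite('pics/w9c.png',cv2.resize(im[180:340,175:385,::-1],None,fx=3.75,fy=3.75,interpolation=cv2.INTER_CUBIC))
```

```text
[441.1 115.9  99.4] [-0.36  0.78  0.05  2.05 -0.12  0.32 -1.21]
```

View pics/w9c.png

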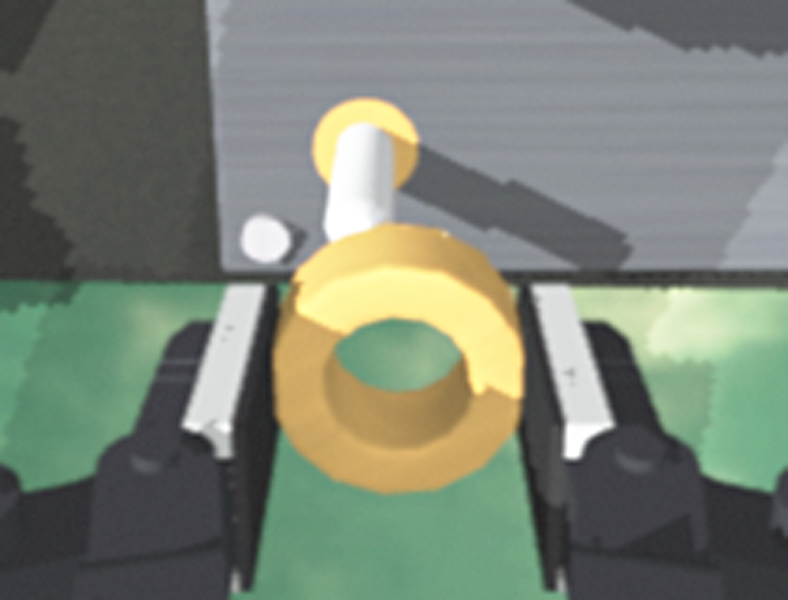

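The crop shows the post base collar at crop (366,145) and the ring's top face centred at (399,380). The ring still has to shift toward tool -y.

Run:
```python
from h import *
s=state();c=cam("wrist",s);z=s["tcp_pos"][2]
print("base",tool(onz(c,272.5,218.5,17),s).round(1))
print("post top near (358,215)crop",tool(onz(c,175+358/3.75,180+222/3.75,58),s).round(1))
print("ring",tool(onz(c,281.3,281,z+10.4),s).round(1), "L",tool([437.5,121.2,62],s).round(1))
```

```text
base [-0.  -5.7 83. ]
post top near (358,215)crop [-0.2 -6.  42. ]
ring [ -0.3   1.1 -10.4] L [-0.5 -6.5 38. ]
```

Call:
jog_arm(rows="0 -0.0067 0 0; 0 0 0 0; 0 0 0.01 0; 0 0 0.01 0; 0 0 0.008 0; 0 0 0.006 0; 0 0 0.004 0; 0 0 0 0; 0 0 0 0")

```text
time: 22.15
tcp_pos: [437.9, 121.8, 61.9]
orientation: [0.961, 0.277, -0.0, -0.0]
ft_force: [0.7, 0.3, -1.0]
grip_width: 33.2
gripper_force: 60.1
```

Call:
jog_arm(rows="0 0 0.006 0; 0 0 0.006 0; 0 0 0.006 0; 0 0 0.006 0; 0 0 0.005 0; 0 0 0.003 0; 0 0 0.002 0; 0 0 0.001 0; 0 0 0 0; 0 0 0 0")

```text
time: 22.98
tcp_pos: [437.9, 121.8, 26.9]
orientation: [0.961, 0.277, 0.0, -0.0]
ft_force: [-0.4, 0.4, -0.9]
grip_width: 33.3
gripper_force: 60.1
```

Call:
jog_arm(rows="0 0 0.002 0; 0 0 0.001 0; 0 0 0 0; 0 0 0 0")

```text
time: 23.32
tcp_pos: [437.9, 121.8, 23.8]
orientation: [0.961, 0.277, -0.0, -0.0]
ft_force: [-0.1, 0.1, -0.6]
grip_width: 33.1
gripper_force: 60.1
```

Call:
jog_arm(rows="0 0 0 0; 0 0 0 0; 0 0 0 0; 0 0 0 0; 0 0 0 0; 0 0 0 0", fingers=0.3)

```text
time: 23.82
tcp_pos: [437.9, 121.8, 23.9]
orientation: [0.961, 0.277, 0.0, -0.0]
ft_force: [-0.8, -0.1, 0.6]
grip_width: 59.6
gripper_force: 0.0
```

Call:
jog_arm(rows="0 0 -0.01 0; 0 0 -0.02 0; 0 0 -0.03 0; 0 0 -0.035 0; 0 0 -0.035 0; 0 0 -0.035 0; 0 0 0 0; 0 0 0 0")

```text
time: 24.48
tcp_pos: [438.3, 122.0, 190.8]
orientation: [0.961, 0.277, 0.002, -0.0]
ft_force: [0.4, -0.3, -0.6]
grip_width: 59.6
gripper_force: 0.0
```

Run:
```python
from h import *
s=state();c=cam("wrist",s);print(s["tcp_pos"].round(1))
im,c=grab("wrist","w10");im2,c2=grab("top","t10")
k,l=blobs(im,(15,110,90),(32,255,255),80)
for b,st in k: print(b.round(1),st,onz(c,*b,25).round(1),onz(c,*b,62).round(1))
for b,st in blobs(im2,(15,110,120),(32,255,255),12)[0]:print(b.round(1),st[4],onz(c2,*b,12).round(1),onz(c2,*b,33).round(1))
```

```text
[438.3 122.  190.8]
[390.3  87. ] [370  85  41   5 189] [583.2  87.9  25. ] [573.9  97.   62. ]
[368.  116.3] [316 114  92   5 345] [550.5  89.8  25. ] [545.1  98.6  62. ]
[288.5 193.9] [268 178  30  35 234] [442.4 113.5  25. ] [450.  119.5  62. ]
[ 25.2 266.2] [ 10 256  34  20 166] [208.2 324.4  25. ] [243.9 305.1  62. ]
[344.2 167.8] 180 [ 645.3 -278.7   12. ] [ 640.4 -275.8   33. ]
[221.5 185.9] 17 [578.  129.1  12. ] [574.1 125.9  33. ]
[223.5 192.2] 19 [556.9 121.7  12. ] [553.3 118.6  33. ]
[392.3 216.1] 68 [ 485.9 -434.9   12. ] [ 483.4 -429.6   33. ]
[222.7 227.7] 48 [438.7 120.   12. ] [436.9 116.9  33. ]
```

Call:
jog_arm(rows="-0.032 0.016 0 0; -0.032 0.016 0 0; -0.032 0.016 0 0; -0.032 0.016 0 0; -0.032 0.016 0 0; -0.032 0.016 0 0; -0.0058 0.0367 0 0; -0.0058 0.0367 0 0; -0.0058 0.0367 0 0; -0.0058 0.0367 0 0; -0.0058 0.0367 0 0; -0.0058 0.0367 0 0", fingers=0)

```text
time: 25.58
tcp_pos: [413.7, -268.4, 187.8]
orientation: [0.961, 0.276, -0.001, -0.001]
ft_force: [0.8, 0.6, -0.2]
grip_width: 85.2
gripper_force: 0.0
```

Call:
jog_arm(rows="-0.0058 0.0367 0 0; -0.0058 0.0367 0 0; -0.0058 0.0367 0.02 0; -0.0058 0.0367 0.02 0; -0.0058 0.0367 0.02 0; 0 0 0.02 0; 0 0 0.01 0; 0 0 0 0; 0 0 0 0")

```text
time: 26.33
tcp_pos: [486.3, -435.1, 99.4]
orientation: [0.961, 0.277, -0.0, -0.001]
ft_force: [-1.0, 0.2, 1.1]
grip_width: 85.9
gripper_force: 0.0
```

```bash
python3 sp.py w11
```

```text
[ 0.71  0.99 -0.06  1.3   0.07  0.85 -0.38] [ 486.3 -435.1   99.4]
[281.3 219.9] [ 260  198   44   44 1158] [ 484.5 -437.6   12. ] tool [-2.8  1.3 87.4] w [ 19.17923945 -30.42437636]
```

Call:
jog_arm(rows="-0.0027 0.001 0.02 0; 0 0 0.025 0; 0 0 0.02 0; 0 0 0.015 0; 0 0 0.01 0; 0 0 0.0045 0; 0 0 0 0; 0 0 0 0")

```text
time: 27.05
tcp_pos: [485.1, -438.7, 6.0]
orientation: [0.961, 0.277, 0.0, 0.0]
ft_force: [-0.5, -0.6, 0.2]
grip_width: 85.5
gripper_force: 0.0
```

Call:
jog_arm(rows="0 0 0 0; 0 0 0 0; 0 0 0 0; 0 0 0 0; 0 0 0 0; 0 0 0 0; 0 0 0 0", fingers=1)

```text
time: 27.63
tcp_pos: [484.9, -438.6, 5.8]
orientation: [0.961, 0.277, 0.0, 0.0]
ft_force: [-1.6, 1.5, 10.8]
grip_width: 32.7
gripper_force: 58.9
```

Call:
jog_arm(rows="0 0 -0.005 0; 0 0 -0.01 0; 0 0 -0.02 0; 0 0 -0.03 0; 0 0 -0.04 0; 0 0 -0.04 0; 0 0 -0.04 0; 0 0 0 0")

```text
time: 28.3
tcp_pos: [486.6, -440.1, 198.6]
orientation: [0.961, 0.277, 0.003, 0.004]
ft_force: [0.7, -0.9, -0.1]
grip_width: 32.5
gripper_force: 59.9
```

```bash
python3 sp.py w12
python3 - <<'E'
from h import *
s=state();R_=[494.9,27.5,70]
print(tool([326.8,-61.6,189],s).round(1),tool(R_,s).round(1))
E
```

```text
[ 0.71  0.87 -0.07  1.21  0.06  1.06 -0.37] [ 486.6 -440.1  198.6]
[216.2   7.6] [180   0  68  16 471] [ 604.4 -297.2   12. ] tool [175.2 -60.3 186.6] w [ 34.39489347 -54.32029531]
[278.6 275.8] [ 248  237   66   72 2739] [ 392.  -499.8   12. ] tool [-112.4   -1.6  186.3] w [ 43.21744558 -69.7260966 ]
[  66.2 -404.5    3.4] [ 255.7 -391.4  122.9]
```

Call:
jog_arm(rows="0.006 -0.0367 0 0; 0.006 -0.0367 0 0; 0.006 -0.0367 0 0; 0.006 -0.0367 0 0; 0.006 -0.0367 0 0; 0.006 -0.0367 0 0; 0.006 -0.0367 0 0; 0.006 -0.0367 0 0; 0.006 -0.0367 0 0; 0.006 -0.0367 0 0; 0.006 -0.0367 0 0; 0 0 0 0")

```text
time: 29.35
tcp_pos: [323.4, -56.5, 190.3]
orientation: [0.96, 0.28, -0.001, -0.001]
ft_force: [-1.4, -0.7, -1.0]
grip_width: 32.8
gripper_force: 60.0
```

Run:
```python
from h import *
s=state();print(s["tcp_pos"],s["grip_width"],tool([495.2,28,100],s).round(1))
```

```text
[323.36940826 -56.45225321 190.34637337] 32.77983799989677 [190.4  21.5  90.1]
```

Call:
jog_arm(rows="0.0317 0.003 0 0; 0.0317 0.003 0 0; 0.0317 0.003 0 0; 0.0317 0.003 0 0; 0.0317 0.003 0 0; 0.0317 0.003 0 0; 0 0.003 0.03 0; 0 0 0.03 0; 0 0 0.02 0; 0 0 0.01 0; 0 0 0 0; 0 0 0 0")

```text
time: 30.35
tcp_pos: [498.0, 21.8, 100.2]
orientation: [0.961, 0.277, -0.0, -0.0]
ft_force: [-0.1, 0.1, 0.6]
grip_width: 32.7
gripper_force: 60.0
```

Run:
```python
from h import *
s=state();print(s["tcp_pos"].round(1),tool([494.9,27.5,62],s).round(1),tool([495.7,28.8,62],s).round(1))
im,c=grab("wrist","w13")
cv2.imwrite('pics/w13c.png',cv2.resize(im[180:340,175:385,::-1],None,fx=3.75,fy=3.75,interpolation=cv2.INTER_CUBIC))
```

```text
[498.   21.8 100.2] [ 0.5 -6.4 38.2] [ 1.8 -7.1 38.2]
```

View pics/w13c.png

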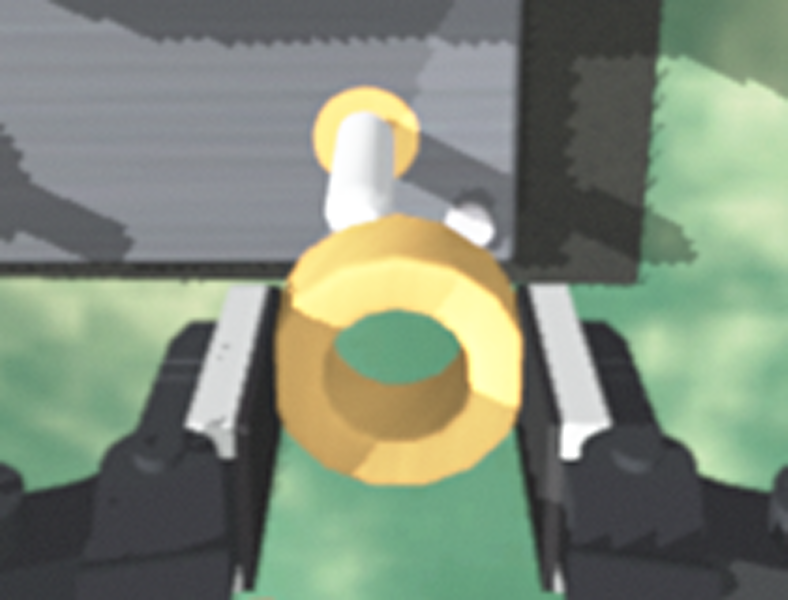

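The crop shows nearly the same geometry as before: collar at (366,134), ring face centre at about (399,371). A similar shift will do.

Call:
jog_arm(rows="0.001 -0.0067 0 0; 0 0 0 0; 0 0 0.01 0; 0 0 0.01 0; 0 0 0.008 0; 0 0 0.006 0; 0 0 0.004 0; 0 0 0 0; 0 0 0 0")

```text
time: 31.15
tcp_pos: [495.4, 28.1, 62.0]
orientation: [0.961, 0.277, -0.0, -0.0]
ft_force: [-0.8, 0.7, -0.2]
grip_width: 32.7
gripper_force: 60.0
```

Call:
jog_arm(rows="0 0 0.006 0; 0 0 0.006 0; 0 0 0.006 0; 0 0 0.006 0; 0 0 0.005 0; 0 0 0.004 0; 0 0 0.003 0; 0 0 0.002 0; 0 0 0 0; 0 0 0 0")

```text
time: 31.98
tcp_pos: [495.4, 28.1, 24.1]
orientation: [0.961, 0.277, -0.0, -0.0]
ft_force: [-0.4, -0.3, -0.8]
grip_width: 32.5
gripper_force: 60.0
```

Call:
jog_arm(rows="0 0 0 0; 0 0 0 0; 0 0 0 0; 0 0 0 0; 0 0 0 0; 0 0 0 0", fingers=0.3)

```text
time: 32.48
tcp_pos: [495.4, 28.1, 24.1]
orientation: [0.961, 0.277, 0.0, -0.0]
ft_force: [-0.0, 0.2, -0.2]
grip_width: 60.0
gripper_force: 0.0
```

Call:
jog_arm(rows="0 0 -0.01 0; 0 0 -0.02 0; 0 0 -0.03 0; 0 0 -0.035 0; 0 0 -0.035 0; 0 0 -0.035 0; -0.02 -0.03 0 0; -0.02 -0.035 0 0; -0.02 -0.035 0 0; -0.02 -0.035 0 0; 0 0 0 0; 0 0 0 0")

```text
time: 33.48
tcp_pos: [354.9, 100.8, 189.9]
orientation: [0.961, 0.278, 0.0, -0.0]
ft_force: [0.5, 0.2, 0.7]
grip_width: 59.9
gripper_force: 0.0
```

Run:
```python
from h import *
s=state();print(s["tcp_pos"].round(1),s["joint_positions"].round(2))
im,c=grab("wrist","w14");im2,c2=grab("top","t14")
for b,st in blobs(im2,(15,110,120),(32,255,255),12)[0]:print('top',b.round(1),st[4],onz(c2,*b,33).round(1))
for b,st in blobs(im2,(50,120,60),(85,255,255),20)[0]:P=onz(c2,*b,54);print('green',P.round(1),tool(P,s).round(1))
for b,st in blobs(im,(50,120,60),(85,255,255),100)[0]:P=onz(c,*b,54);print('wgreen',st[4],P.round(1),tool(P,s).round(1))
cv2.imwrite("pics/w14z.png",cv2.resize(im[:,:,::-1],(800,600)))
```

```text
[354.9 100.8 189.9] [-0.41  0.52  0.08  2.23 -0.1   0.39 -1.26]
top [344.2 167.6] 186 [ 641.2 -275.9   33. ]
top [221.5 185.9] 17 [574.1 125.9  33. ]
top [219.6 194.5] 28 [545.7 130.9  33. ]
top [250.9 210.1] 56 [495.8  27.2  33. ]
top [223.6 226.5] 34 [440.9 114.3  33. ]
green [462.2 300.7  54. ] [ 197.4 -111.6  136.1]
green [ 433.  -528.8   54. ] [-270.3  574.   135.6]
wgreen 931 [412.  268.4  54. ] [ 137.7 -111.2  136. ]
wgreen 742 [360.6 238.4  54. ] [  78.3 -113.3  136. ]
```

View pics/w14z.png

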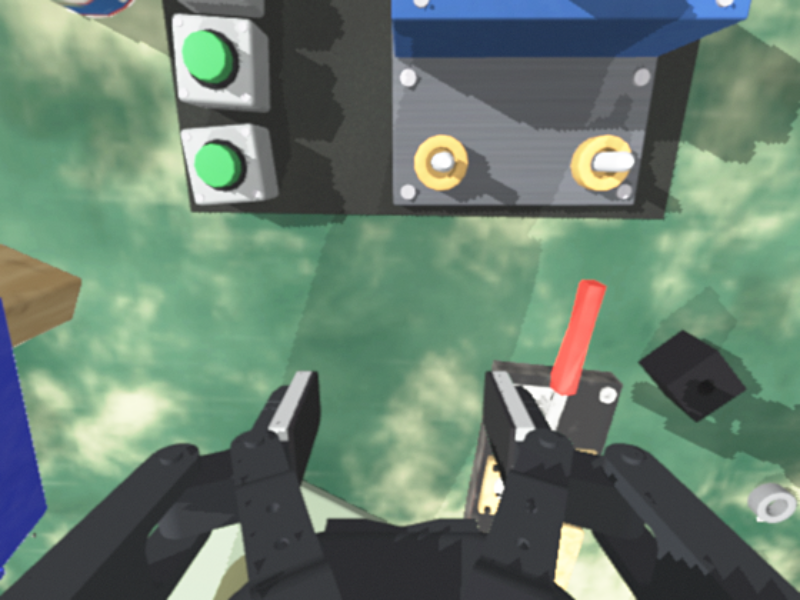

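The view shows both rings lying flat on their posts at zoom (440,162) and (601,162), with two of the buttons at (209,57) and (219,165).

Call:
jog_arm(rows="0.0195 -0.028 0 0; 0.0195 -0.028 0 0; 0.0195 -0.028 0 0; 0.0195 -0.028 0 0; 0 0 0.03 0; 0 0 0.03 0; 0 0 0.03 0; 0 0 0.02 0; 0 0 0.015 0; 0 0 0 0; 0 0 0 0", fingers=1)

```text
time: 34.5
tcp_pos: [362.9, 235.7, 64.0]
orientation: [0.961, 0.276, -0.0, 0.0]
ft_force: [0.6, 1.2, 0.3]
grip_width: 0.2
gripper_force: 0.0
```

Call:
jog_arm(rows="0 -0.004 0.004 0; 0 0 0.003 0; 0 0 0.002 0; 0 0 0.001 0; 0 0 0.001 0; 0 0 0 0; 0 0 0 0")

```text
time: 35.08
tcp_pos: [360.4, 239.8, 53.3]
orientation: [0.961, 0.277, 0.0, -0.0]
ft_force: [0.4, 3.5, 4.6]
grip_width: 0.0
gripper_force: 2.4
```

Call:
jog_arm(rows="0 0 0.001 0; 0 0 0.001 0; 0 0 0 0; 0 0 0 0")

```text
time: 35.42
tcp_pos: [360.3, 239.6, 51.1]
orientation: [0.961, 0.277, 0.0, -0.0]
ft_force: [-0.1, 1.6, 2.3]
grip_width: -0.4
gripper_force: 1.4
```

Call:
jog_arm(rows="0 0 0.001 0; 0 0 0.001 0; 0 0 0 0; 0 0 0 0")

```text
time: 35.75
tcp_pos: [360.1, 239.4, 49.0]
orientation: [0.961, 0.277, -0.0, 0.0]
ft_force: [-0.2, 0.5, 0.5]
grip_width: -0.2
gripper_force: 0.0
```

Call:
jog_arm(rows="0 0 0.001 0; 0 0 0.001 0; 0 0 0 0; 0 0 0 0")

```text
time: 36.08
tcp_pos: [360.2, 239.6, 47.0]
orientation: [0.961, 0.277, -0.0, -0.0]
ft_force: [-0.7, 0.3, -0.4]
grip_width: 0.1
gripper_force: 0.0
```

Call:
jog_arm(rows="0 0 0.001 0; 0 0 0 0; 0 0 -0.001 0; 0 0 -0.01 0; 0 0 -0.03 0; 0 0 -0.04 0; 0 0 -0.04 0; -0.03 0.01 0 0; -0.03 0.01 0 0; -0.02 0 0 0; 0 0 0 0; 0 0 0 0")

```text
time: 37.08
tcp_pos: [303.0, 180.0, 167.3]
orientation: [0.961, 0.277, 0.0, -0.0]
ft_force: [2.0, 0.3, -1.0]
grip_width: 0.1
gripper_force: 0.0
```

Run:
```python
from h import *
s=state();print(s["tcp_pos"].round(1))
im,c=grab("wrist","w15")
for b,st in blobs(im,(50,120,60),(85,255,255),100)[0]:print(st,onz(c,*b,54).round(1))
cv2.imwrite("pics/w15z.png",cv2.resize(im[:,:,::-1],(800,600)))
```

```text
[303.  180.  167.3]
[ 237   10   35   41 1102] [411.  270.4  54. ]
[239  98  31  32 787] [359.5 239.9  54. ]
```

View pics/w15z.png

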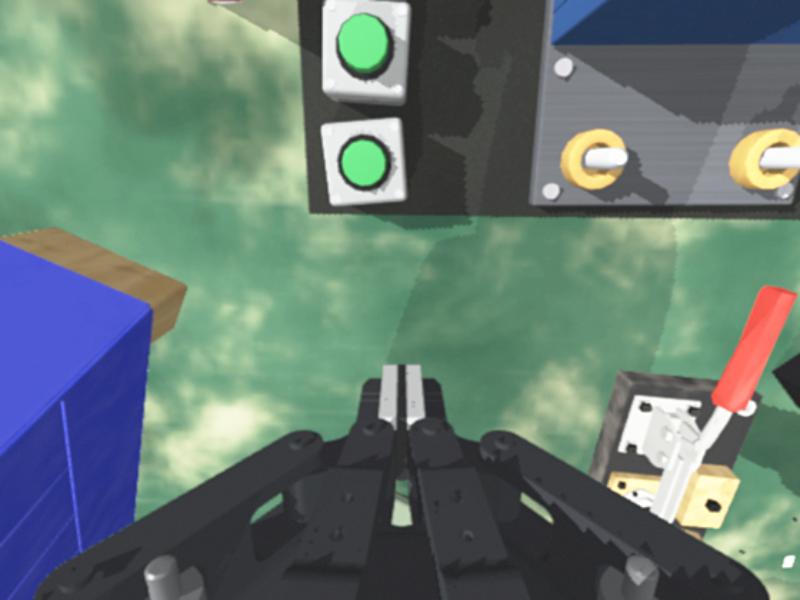

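The near button at zoom (364,162) is visibly lower than its neighbour and has stayed down. I'll make one last check for stray spacers and then hand in.

Run:
```python
from h import *
im,c=grab("scene","s16");im2,c2=grab("top","t16")
for b,st in blobs(im,(15,110,120),(32,255,255),30)[0]:
    P=onz(c,*b,16)
    if P[0]>350 and P[1]<0:print('s',P.round(0),st[4])
for b,st in blobs(im2,(15,110,120),(32,255,255),20)[0]:print('t',onz(c2,*b,16).round(0),st[4])
for b,st in blobs(im2,(0,150,80),(6,255,255),10)[0]:print('red',onz(c2,*b,145).round(0),st[4])
print(job_done())
```

```text
s [ 641. -306.   16.] 588
t [ 644. -279.   16.] 177
t [550. 131.  16.] 31
t [498.  28.  16.] 53
t [439. 122.  16.] 54
red [531. 128. 145.] 27
red [ 510. -661.  145.] 501
red [400.  -9. 145.] 41
red [ -41. -253.  145.] 38
red [ -96. -216.  145.] 14
the job is handed in; nothing more can be done
None
```

The job is handed in: the pin seated in its slot with the shoulder on the housing, one brass spacer went flat onto each post (only two were on the bench), and then the nearest green button snapped and stayed down.

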